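# Hang the vial baskets on the drying rack and start the dryer

### The job

Press the blue key to wake the dryer, then hang every vial basket by its handle on the rack, one to a hook, and let go of it. When all are hanging, set it going by pressing white, yellow, yellow again and green, in that order, one key at a time, each fully down and let up again. Never press the red or grey key, leave the other things on the bench alone, and finish with every basket hanging quietly, at most swinging a little.

Things in the scene. Friction and masses are not known exactly. Their poses are not given: they have to be found in the camera images.
- hook0 (a point): Rest point of hook 0 of 4 on the drying rack: middle of the flat top of a level orange bar 24 mm wide (y) and 8 mm thick, 184 mm above the bench, 32 mm in front of the rail's face. Axes: -x out along the bar to the robot's side, z up. The bar runs 36 mm more along -x to an upright end lip 5 mm thick, 41 mm out at its far face, its top 18 mm above this point. Next hooks every 100 mm along -y.
- hook1 (a point): Rest point of hook 1; the same as hook 0, 100 mm from it along -y. The rack is fixed: a blue rail along y, 360 mm long and 20 mm thick, its top 184 mm above the bench, its front face 32 mm behind the hooks' rest points, on two end posts 170 mm either side of its middle, with feet 120 mm long.
- hook2 (a point): Rest point of hook 2; the same as hook 0, 200 mm from it along -y. Each hook sits in a rubber bush: it can lean up to 0.3 rad sideways about its length (0.1 N m per rad), springs back, and helps to calm a swinging basket, which may still take 10 to 20 s; these points do not move with it.
- hook3 (a point): Rest point of hook 3; the same as hook 0, 300 mm from it along -y.
- key_blue_top (a point): Centre of the top of the blue key (wakes the dryer), 57 mm above the bench when up: a round cap 26 mm across on a black collar 42 mm across, 10 mm above the collar. It is pressed straight down. The six keys stand 52 mm apart in two rows of three on the dryer's white panel (140 x 180 x 35 mm, fixed), the colours in any arrangement.
- key_blue (a joint): Travel of the blue key (wakes the dryer) in m: 0 up, 0.006 fully down; springs back. It needs 1.5 N to start and 5 N to be fully down; it counts as pressed beyond 0.004.
- key_white_top (a point): Centre of the top of the white key (programme), 57 mm above the bench when up: a round cap 26 mm across on a black collar 42 mm across, 10 mm above the collar. It is pressed straight down. The six keys stand 52 mm apart in two rows of three on the dryer's white panel (140 x 180 x 35 mm, fixed), the colours in any arrangement.
- key_white (a joint): Travel of the white key (programme) in m: 0 up, 0.006 fully down; springs back. It needs 1.5 N to start and 5 N to be fully down; it counts as pressed beyond 0.004.
- key_yellow_top (a point): Centre of the top of the yellow key (time), 57 mm above the bench when up: a round cap 26 mm across on a black collar 42 mm across, 10 mm above the collar. It is pressed straight down. The six keys stand 52 mm apart in two rows of three on the dryer's white panel (140 x 180 x 35 mm, fixed), the colours in any arrangement.
- key_yellow (a joint): Travel of the yellow key (time) in m: 0 up, 0.006 fully down; springs back. It needs 1.5 N to start and 5 N to be fully down; it counts as pressed beyond 0.004.
- key_green_top (a point): Centre of the top of the green key (start), 57 mm above the bench when up: a round cap 26 mm across on a black collar 42 mm across, 10 mm above the collar. It is pressed straight down. The six keys stand 52 mm apart in two rows of three on the dryer's white panel (140 x 180 x 35 mm, fixed), the colours in any arrangement.
- key_green (a joint): Travel of the green key (start) in m: 0 up, 0.006 fully down; springs back. It needs 1.5 N to start and 5 N to be fully down; it counts as pressed beyond 0.004.
- key_red (a joint): Travel of the red key (stop, not to be pressed) in m: 0 up, 0.006 fully down; springs back. It needs 1.5 N to start and 5 N to be fully down; it counts as pressed beyond 0.004.
- key_grey (a joint): Travel of the grey key (lock, not to be pressed) in m: 0 up, 0.006 fully down; springs back. It needs 1.5 N to start and 5 N to be fully down; it counts as pressed beyond 0.004.
- basket1: Steel vial basket (may be absent): open box 76 (x) x 64 (y) x 45 (z) mm with capped vials (tops 53 mm up), 0.18 to 0.35 kg; origin at the centre of its underside. A rigid handle, an upside-down U, stands in its middle: two upright flat legs 14 mm wide (x), outer faces 56 mm and inner faces 48 mm apart along y; round 8 mm top bar along y, underside 115 mm, top 123 mm above the origin.
- basket2: Like basket 1 (may be absent). Handling, for all: grip across both legs from above (56 mm along the basket's y) about 105 mm above its origin; the hook's bar goes through the handle along x, under the top bar. A half-turn makes no difference.
- basket3: Like basket 1 (may be absent). Hanging at rest on a hook, any of these baskets has its underside 69 mm above the bench, 115 mm below the hook's rest point, with its x along the hook's bar.
- basket4: Basket 4, exactly like basket 1 (may be absent).
- amber_bottle: Bystander, to be left alone: amber jar 40 mm across, 75 mm tall; origin at its middle underneath.
- small_vial: Bystander, to be left alone: clear vial with black cap, 26 mm across, 50 mm tall; origin at its middle underneath.
- wash_bottle: Bystander, to be left alone: white wash bottle with red collar and bent spout, 70 mm across, 210 mm tall; origin at its middle underneath.
- cup: Bystander, to be left alone: white cup 60 mm across, 80 mm tall; origin at its middle underneath.
- calculator: Bystander, to be left alone: black desk calculator 150 x 100 x 18 mm; origin at its middle underneath.
- beaker: Bystander, to be left alone: steel beaker 70 mm across, 70 mm tall; origin at its middle underneath.

How it is judged:
By the outcome, as a careful person would: the job done as asked, in the order asked, and still so for the second after the job is handed in, with the robot touching nothing.
Of basket1, basket2, basket3, basket4 only 2 to 4 are there at a start; the rules pass over those that are not, and their reading is None.
At some moment in a run one of basket1, basket2, basket3, basket4 may be knocked a few centimetres aside while the robot is not near it.
It also fails if it takes over 210 s, if anything falls off the work surface, if the arm or the gripper's body presses on something with over 40 N, if the wrist force passes 120 N, or if a joint passes its speed limit or range.

### The arm

A 6-joint arm with a two-finger parallel gripper is mounted at the origin on the work surface. World frame = base frame: x ahead of the robot, y to its left, z up, the work surface at z = 0. Lengths are in m, angles in rad, forces in N, time in s.
With the tool pointing down it reaches from about 0.425 to 0.95 m from the base axis. Payload 3.5 kg.
Tool frame: the origin (TCP) lies on the centre line of the jaws, within the pads' length; the fingertips stand 19 mm ahead of it and the grasp point (between the pads) is the TCP; z points along the fingers, y is the line along which they close (so a half turn about z gives the same grasp; the last joint's range is limited). The gripper opens to 85 mm and grips with 20 to 120 N. Pads are 22 mm wide; open, the fingers measure 114 mm over their backs; the gripper's body (76 mm by 85 mm) begins 54 mm behind the grasp point. The pads swing forward as they close: fully open they stand 13 mm farther back than shut.
Start: joints at [1.107, 0.286, 1.577, -0, 1.279, -0.15], TCP at [0.208, 0.642, 0.25] pointing down, gripper open.
Joint ranges: [-2.77, 2.77], [-0.9, 2.22], [0.21, 2.48], [-1.53, 4.67], [0.24, 2.81], [-2.84, 2.84]. Speed limits (rad/s): [2.79, 2.79, 3.14, 3.14, 3.14, 3.14].

### API

Orientations are given as a unit quaternion [x, y, z, w].
In Python, from plant import ctrl, imaging gives the robot as it stands. The module is installed in compiled form; this text tells all that it offers.
- The arm moves only by the shell command python3 -m handwheel 'ROWS' [OPENING] [FORCE]. ROWS is JSON, one flat list of numbers, 6 for each row, row after row: the shift along the world's x, y, z in units of 150 mm (1.0 is 150 mm), then the turn, a rotation vector about the world's x, y, z in units of 90 degrees (1.0 is 90 degrees). In form: [tx, ty, tz, rx, ry, rz, tx, ty, tz, rx, ry, rz, ...]. A call has 1 to 5 rows; each row shifts and turns the commanded pose from where the row before left it; what a row does not reach is not made up. A row lasts 1/12 s, in which the tool goes at most 41.7 mm and 7.16 degrees, less where a joint would pass 70% of its speed; a pose out of reach is approached as far as the arm can. A call with a number of a shift or a turn outside -1 to 1 is refused whole. A call with a gripper value outside its range is refused whole. OPENING is the opening, from 0 (shut) to 1 (fully open), set as the call begins (- or left out, the last holds). The fingers move at their own pace and stop on an object; FORCE is the grip in N (left out, the last holds). Time passes only in rows, so rows that do not move let the fingers close. It gives the time, the measured TCP pose, the force, the opening and the grip force at its end, in the units of the state.
- ctrl.get_state(): the state, without advancing time (a new reading comes with each control period).
- imaging.read_camera(name): name is "side" or "top"; returns (picture, depth): 384x512x3 uint8, blue, green, red; 384x512 float32, m along the optical axis (not along the pixel's ray), 0 where there is no reading.
- imaging.get_calibration(name): a dict with "fovy" (degrees; the focal length in pixels is half the picture's height over the tangent of half this angle, whatever the lens; pixels are square), "cx", "cy" (the principal point, pixels), "R" (3x3) and "t" (3): a world point X has camera coordinates R X + t. Camera axes: x right, y down, z forward; pixel columns grow to the right and rows downward; lengths in m; the calibration is good to about 2 mm. A picture is of the moment at which its call begins. get_calibration takes no time and is no camera call.
- ctrl.sign_off(): hands the job in; it is judged then, once.
The state is a dict: "time": time; "qpos": joint angles; "dq": joint speeds; "joint_efforts": joint torques, N m; "eef_pos": TCP position; "tcp_rot": TCP orientation; "contact_force": force on the tool from outside, world axes, zero at the start; "wrist_torque": the same for the moment, N m; "opening": opening from 0.0 (shut) to 1.0 (fully open); "finger_force": force on a finger pad.
Only numpy, scipy, OpenCV 4.12 (cv2) and the standard library are available. Lean on these libraries where they do the work, as an engineer would, in place of code of your own. Each camera call takes 0.05 s, during which the arm holds its last target. There are 200 camera calls.

## Working session

There is one attempt and no reset: what is moved stays moved. The work goes in short steps, Python scripts to look and compute and a shell command to move; the robot and the scene stay as the last step left them, time stands still between calls to the robot, and variables do not carry over. Pictures are saved under pics/ and viewed, at most 14 in all, crops included, and the job is handed in when it is done.

```bash
mkdir -p pics
cat > h.py <<'E'
import numpy as np, cv2
from plant import ctrl, imaging
def cam(n):
    im,d=imaging.read_camera(n); return im,d,imaging.get_calibration(n)
def ray(c,u,v):
    f=192/np.tan(np.radians(c["fovy"])/2)
    return np.array([(u-c["cx"])/f,(v-c["cy"])/f,1.0])
def p3(c,d,u,v,z=None):
    R=np.array(c["R"]);t=np.array(c["t"]);r=ray(c,u,v)
    if z is None: return R.T@(r*d[int(v),int(u)]-t)
    o=-R.T@t; w=R.T@r; return o+w*(z-o[2])/w[2]
def cloud(c,d):
    v,u=np.mgrid[0:384,0:512]; f=192/np.tan(np.radians(c["fovy"])/2)
    X=np.stack([(u-c["cx"])/f*d,(v-c["cy"])/f*d,d],-1)
    return (X-np.array(c["t"]))@np.array(c["R"])
E
python3 - <<'E'
from h import *
for n in("top","side"):
    im,d,c=cam(n); cv2.imwrite(f"pics/{n}0.png",cv2.resize(im,(800,600),interpolation=cv2.INTER_CUBIC)); print(n,c)
    np.savez(f"{n}0.npz",im=im,d=d)
s=ctrl.get_state();print(s)
E
```

```text
top {'fovy': 57.5854447410251, 'cx': 249.93186998658757, 'cy': 189.8084768401187, 'R': array([[ 0.02085792, -0.99977938,  0.00247845],
       [-0.9978092 , -0.02097236, -0.06274516],
       [ 0.0627833 , -0.00116429, -0.9980265 ]]), 't': array([-0.08926136,  0.59613964,  1.23830404])}
side {'fovy': 57.02672901866355, 'cx': 259.56048906980425, 'cy': 193.93498740804412, 'R': array([[ 7.09398499e-01, -7.04807584e-01,  1.97901077e-04],
       [-3.50439869e-01, -3.52966124e-01, -8.67529143e-01],
       [ 6.11510972e-01,  6.15354519e-01, -4.97386316e-01]]), 't': array([-0.43692283,  0.27912176,  1.04156334])}
{'time': 0.1, 'qpos': array([ 1.10702307e+00,  2.87110689e-01,  1.57804409e+00, -1.60666309e-05,
        1.27860181e+00, -1.49994388e-01]), 'dq': array([ 3.18775629e-04, -2.37894193e-03, -3.13285129e-03,  3.32256909e-04,
       -2.35081377e-03, -7.97828275e-05]), 'joint_efforts': array([ 1.67885384e-03, -4.07295907e+01, -2.93699223e+01, -1.05430379e-04,
        3.43066429e-03,  3.53285252e-06]), 'eef_pos': array([0.2080608 , 0.64154556, 0.24905574]), 'tcp_rot': array([ 1.56244222e-01,  9.87717861e-01, -1.03374219e-03, -3.19520515e-04]), 'contact_force': array([-0.13523023, -0.26928282, -0.28321752]), 'wrist_torque': array([ 0.01925195, -0.00757099,  0.01912545]), 'finger_force': 0.0, 'opening': 1.0016058720623153}
```

View pics/top0.png

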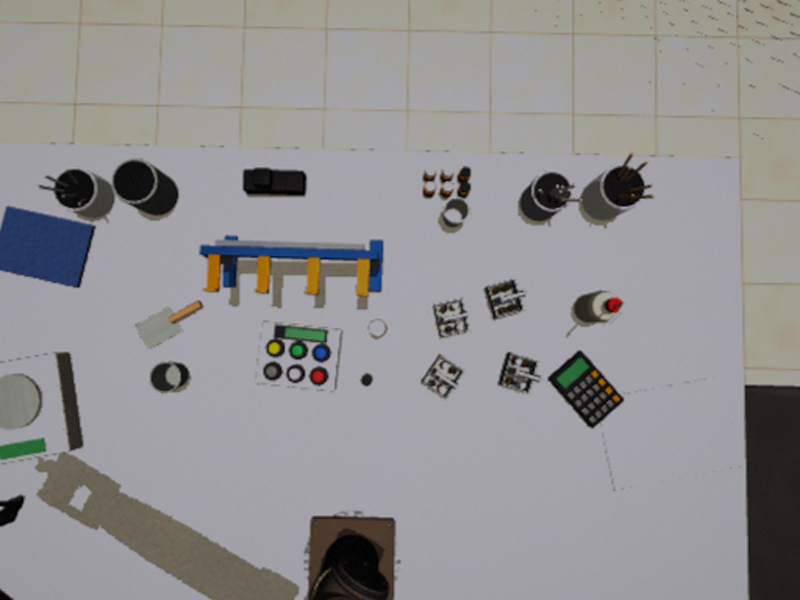

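View pics/side0.png

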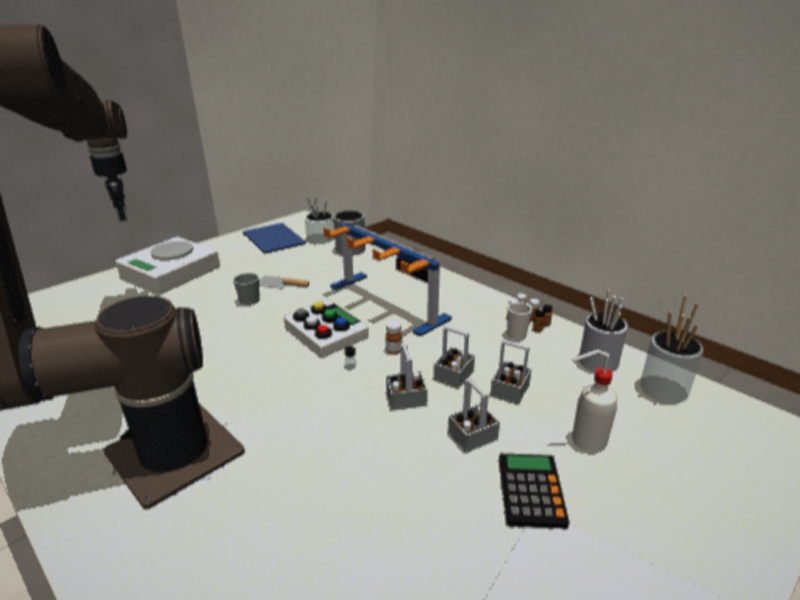

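Top view (800x600): rack with orange hooks at about (212..363, 275). Keys: yellow (274,348), green (298,350), blue (321,353), grey (273,371), white (295,374), red (318,376). Four baskets at (450,317), (505,298), (442,376), (519,372), with the vial and jar near (366,379) and (376,327).

```bash
cat > m.py <<'E'
from h import *
def baskets(show=None, box=((0.3,0.95),(-0.60,-0.12))):
    # handle points, both cameras
    P=[]
    for n in("top","side"):
        im,d,c=cam(n); X=cloud(c,d); m=(d>0)&(X[...,0]>box[0][0])&(X[...,0]<box[0][1])&(X[...,1]>box[1][0])&(X[...,1]<box[1][1])
        mask=(m&(X[...,2]>.03)&(X[...,2]<.14))
        P.append((n,im,d,c,X,m))
    return P
E
python3 - <<'E'
from m import *
for n,im,d,c,X,m in baskets():
    mk=(m&(X[...,2]>.075)&(X[...,2]<.135)).astype(np.uint8)
    k,l,st,ce=cv2.connectedComponentsWithStats(mk,connectivity=8)
    for i in range(1,k):
        if st[i,4]<6: continue
        Q=X[l==i]; q=Q[:,:2]-Q[:,:2].mean(0); w,v=np.linalg.eigh(q.T@q)
        L=q@v[:,1]
        print(n,ce[i].round(),st[i,4],"mean",Q.mean(0).round(3),"zmax",Q[:,2].max().round(3),"dir",np.degrees(np.arctan2(v[1,1],v[0,1])).round(1),"len",np.ptp(L).round(3),"wid",np.ptp(q@v[:,0]).round(3))
im=np.load("top0.npz")["im"];d=np.load("top0.npz")["d"];c=imaging.get_calibration("top")
for nm,u,v in [("yel",274,348),("gre",298,350),("blu",321,353),("grey",273,371),("whi",295,374),("red",318,376)]:
    print(nm,p3(c,d,u/1.5625,v/1.5625,.057).round(4),p3(c,d,u/1.5625,v/1.5625).round(4))
hsv=cv2.cvtColor(im,cv2.COLOR_BGR2HSV); X=cloud(c,d)
mk=cv2.inRange(hsv,(10,150,120),(25,255,255)); mk=((mk>0)&(X[...,2]>.17)).astype(np.uint8)
k,l,st,ce=cv2.connectedComponentsWithStats(mk)
for i in range(1,k):
    if st[i,4]>20:
        Q=X[l==i];lo=Q[Q[:,2]<.192]; print("hook",st[i,4],Q.min(0).round(3),Q.max(0).round(3),"ymid",Q[:,1].mean().round(4),"zmed",np.median(lo[:,2]).round(3), "dir",np.polyfit(Q[:,0],Q[:,1],1).round(3))
a=im[140:200,155:260];b=im[175:260,260:360]
cv2.imwrite("pics/crop1.png",np.hstack([cv2.resize(im[140:260,140:250],(440,480),interpolation=cv2.INTER_CUBIC),cv2.resize(im[170:260,268:358],(360,360),interpolation=cv2.INTER_CUBIC) if 0 else cv2.resize(im[170:290,268:358],(360,480),interpolation=cv2.INTER_CUBIC)]))
E
```

```text
top [393. 121.] 682 mean [ 0.834 -0.554  0.116] zmax 0.134 dir -174.7 len 0.098 wid 0.083
top [350. 123.] 536 mean [ 0.826 -0.41   0.109] zmax 0.133 dir 168.3 len 0.089 wid 0.089
top [364. 122.] 7 mean [ 0.829 -0.455  0.112] zmax 0.114 dir 125.2 len 0.017 wid 0.006
top [291. 134.] 63 mean [ 0.79  -0.216  0.08 ] zmax 0.084 dir 144.6 len 0.057 wid 0.057
top [327. 189.] 63 mean [ 0.599 -0.332  0.115] zmax 0.129 dir 106.6 len 0.056 wid 0.013
top [382. 195.] 282 mean [ 0.582 -0.517  0.111] zmax 0.135 dir 178.3 len 0.065 wid 0.052
top [291. 202.] 56 mean [ 0.554 -0.212  0.117] zmax 0.129 dir 104.2 len 0.056 wid 0.013
top [336. 240.] 66 mean [ 0.434 -0.364  0.116] zmax 0.129 dir 74.2 len 0.057 wid 0.014
top [285. 242.] 55 mean [ 0.421 -0.195  0.118] zmax 0.127 dir 56.7 len 0.057 wid 0.013
side [332. 197.] 57 mean [ 0.79  -0.22   0.079] zmax 0.083 dir -142.9 len 0.059 wid 0.057
side [387. 211.] 486 mean [ 0.808 -0.429  0.104] zmax 0.135 dir 106.0 len 0.089 wid 0.081
side [291. 215.] 101 mean [ 0.551 -0.217  0.106] zmax 0.125 dir 104.1 len 0.059 wid 0.018
side [427. 225.] 562 mean [ 0.813 -0.
[... 387 characters left out ...]
2.1 len 0.068 wid 0.054
yel [0.4758 0.1794 0.057 ] [0.4757 0.1794 0.0569]
gre [0.4724 0.126  0.057 ] [0.4725 0.1257 0.059 ]
blu [0.4669 0.0748 0.057 ] [0.4668 0.0749 0.056 ]
grey [0.425  0.1798 0.057 ] [0.4252 0.1795 0.0585]
whi [0.4195 0.131  0.057 ] [0.4194 0.1312 0.0558]
red [0.4161 0.08   0.057 ] [0.4161 0.0799 0.0574]
hook 161 [ 0.519 -0.075  0.176] [0.665 0.292 1.273] ymid 0.278 zmed 0.184 dir [ 0.49 -0.03]
hook 165 [ 0.519 -0.075  0.177] [0.664 0.192 1.273] ymid 0.1774 zmed 0.184 dir [ 0.579 -0.185]
hook 161 [0.591 0.071 0.178] [0.663 0.091 0.205] ymid 0.0806 zmed 0.184 dir [0.024 0.065]
hook 159 [ 0.519 -0.075  0.178] [ 0.661 -0.007  1.273] ymid -0.0195 zmed 0.184 dir [ 0.072 -0.065]
```

View pics/crop1.png

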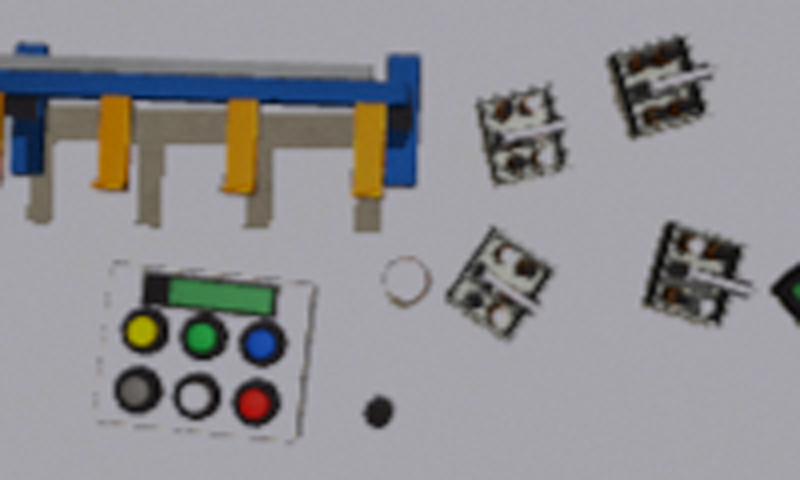

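The crop confirms the key layout: top row yellow, green, blue, and bottom row grey, white, red. All four baskets stand free of each other, and nothing blocks the path to the blue key.

```bash
python3 -m handwheel '[0.16,-0.193,0,0,0,0,0.16,-0.193,0,0,0,0,0.16,-0.193,0,0,0,0,0.16,-0.193,0,0,0,0,0.16,-0.193,0,0,0,0]' 0 40
python3 -m handwheel '[0.16,-0.193,0,0,0,0,0.16,-0.193,0,0,0,0,0.16,-0.193,0,0,0,0,0.16,-0.193,0,0,0,0,0.16,-0.193,0,0,0,0]'
python3 -m handwheel '[0.016,-0.231,-0.1,0,0,0,0.016,-0.231,-0.1,0,0,0,0.016,-0.231,-0.1,0,0,0,0.016,-0.231,-0.1,0,0,0,0.016,-0.231,-0.1,0,0,0]'
python3 -m handwheel '[0.016,-0.231,-0.1,0,0,0,0.016,-0.231,-0.1,0,0,0,0.016,-0.231,-0.1,0,0,0,0,0,0,0,0,0,0,0,0,0,0,0]'
python3 - <<'E'
from h import *
im=np.load("top0.npz")["im"];d=np.load("top0.npz")["d"];c=imaging.get_calibration("top")
hsv=cv2.cvtColor(im,cv2.COLOR_BGR2HSV);X=cloud(c,d)
for n,lo,hi in [("y",(25,120,80),(35,255,255)),("g",(50,100,50),(75,255,255)),("b",(105,150,80),(125,255,255)),("r",(0,150,80),(8,255,255))]:
    k,l,st,ce=cv2.connectedComponentsWithStats(cv2.inRange(hsv[215:250,170:215],np.array(lo),np.array(hi)))
    i=1+np.argmax(st[1:,4]);u,v=ce[i]+[170,215];print(n,st[i,4],p3(c,d,u,v,.057).round(4))
mk=(cv2.inRange(hsv,(10,150,120),(25,255,255))>0)&(X[...,2]>.17)&(X[...,2]<.192)&(X[...,0]<.655)&(X[...,0]>.6)
for y in(.28,.18,.08,-.02):
    q=X[mk&(abs(X[...,1]-y)<.03)];a=np.polyfit(q[:,0],q[:,1],1);print(len(q),np.median(q,0).round(4),(q[:,1].min(),q[:,1].max()),"at .632",np.polyval(a,.632).round(4),a[0].round(3))
    q=X[(abs(X[...,1]-y)<.014)&(X[...,2]>.193)&(X[...,2]<.22)];print(" lip",np.median(q,0).round(4))
q=X[(X[...,2]>.17)&(X[...,2]<.195)&(X[...,0]>.655)&(X[...,0]<.7)&(abs(X[...,1]-.13)<.2)]
print("rail",np.polyfit(q[:,1],q[:,0],1),q.min(0),q.max(0))
E
```

```text
time: 0.62
eef_pos: [0.3289, 0.4958, 0.2501]
tcp_rot: [0.156, 0.988, -0.0, -0.0]
contact_force: [0.1, 0.4, -0.4]
opening: 0.298
finger_force: 0.0
time: 1.03
eef_pos: [0.4491, 0.3509, 0.2503]
tcp_rot: [0.156, 0.988, 0.0, 0.0]
contact_force: [0.5, -0.1, 0.5]
opening: 0.002
finger_force: 0.0
time: 1.45
eef_pos: [0.46, 0.1777, 0.1747]
tcp_rot: [0.156, 0.988, 0.0, 0.0]
contact_force: [0.5, 0.1, -0.2]
opening: -0.003
finger_force: 0.0
time: 1.87
eef_pos: [0.4669, 0.0738, 0.1293]
tcp_rot: [0.158, 0.987, -0.0, -0.001]
contact_force: [0.1, -0.8, -0.2]
opening: 0.002
finger_force: 0.0
y 47 [0.4771 0.1805 0.057 ]
g 65 [0.5009 0.1057 0.057 ]
b 44 [0.4688 0.0767 0.057 ]
r 46 [0.4166 0.0812 0.057 ]
124 [0.6268 0.2807 0.1844] (np.float64(0.2698436021282865), np.float64(0.2917609201509645)) at .632 0.2805 0.019
 lip [0.5951 0.2813 0.2016]
126 [0.6282 0.1807 0.1839] (np.float64(0.1703002212182493), np.float64(0.19164872584757392)) at .632 0.1807 0.02
 lip [0.5931 0.1815 0.2025]
119 [0.6274 0.0803 0.1841] (np.float64(0.07070697377768605), np.float64(0.09087434124952389)) at .632 0.0808 0.028
 lip [0.5933 0.0814 0.2022]
123 [ 0.6291 -0.0194  0.1839] (np.float64(-0.029490806477387603), np.float64(-0.007157284210689256)) at .632 -0.0193 0.007
 lip [ 0.0866 -0.0195  0.204 ]
rail [0.00875635 0.67622352] [ 0.65501685 -0.04691433  0.17090669] [0.69724285 0.30961631 0.18988064]
```

```bash
python3 -m handwheel '[0.007,0.01,-0.13,0,0,0,0,0,-0.14,0,0,0,0,0,-0.03,0,0,0,0,0,-0.03,0,0,0,0,0,0,0,0,0]' | grep -E "eef|force"
python3 -m handwheel '[0,0,-0.02,0,0,0,0,0,-0.02,0,0,0,0,0,0,0,0,0]' | grep -E "eef|force"
```

```text
eef_pos: [0.4684, 0.0776, 0.0807]
contact_force: [0.5, 0.4, -0.5]
finger_force: 0.0
eef_pos: [0.4694, 0.077, 0.0755]
contact_force: [-0.3, 0.7, 1.2]
finger_force: 0.8
```

```bash
python3 -m handwheel '[0,0,-0.02,0,0,0,0,0,-0.02,0,0,0,0,0,0,0,0,0]' | grep -E "eef|contact"
python3 -m handwheel '[0,0,-0.01,0,0,0,0,0,0,0,0,0]' | grep -E "eef|contact"
```

```text
eef_pos: [0.4696, 0.077, 0.07]
contact_force: [-0.7, 1.0, 5.9]
eef_pos: [0.4697, 0.077, 0.0699]
contact_force: [-4.5, 1.9, 15.9]
```

```bash
python3 -m handwheel '[0,0,0.1,0,0,0,0,0,0.22,0,0,0,0,0,0.25,0,0,0,0,0,0.25,0,0,0,0,0,0.25,0,0,0]' 1 | grep -E "eef|contact"
cat >> m.py <<'E'
def meas():
    S=ctrl.get_state();print("t",S["time"],"tcp",S["eef_pos"].round(4))
    q=S["tcp_rot"];ang=np.degrees(np.arctan2(q[1]**2-q[0]**2+0,2*q[0]*q[1]));print("tool y deg",ang.round(1))
    for n,im,d,c,X,m in baskets():
        for mk0 in [m&(X[...,2]>.113)&(X[...,2]<.135)&(X[...,1]>-.46)&(X[...,0]<.68)] if n=="top" else [m&(X[...,2]>.085)&(X[...,2]<.135)&(X[...,1]>-.46)&(X[...,0]<.68)]:
            k,l,st,ce=cv2.connectedComponentsWithStats(mk0.astype(np.uint8),connectivity=8)
            for i in range(1,k):
                if st[i,4]<15: continue
                (cx,cy),(w,h),a=cv2.minAreaRect((X[l==i][:,:2]*1000).astype(np.float32))
                a=a if w>h else a+90
                Q=X[l==i];a0=Q[:,:2].mean(0);_,_,V=np.linalg.svd(Q[:,:2]-a0,full_matrices=False)
                e=(Q[:,:2]-a0)@V[0];mid=a0+V[0]*(e.min()+e.max())/2
                print(n,st[i,4],"mid",mid.round(4),"dir",(np.degrees(np.arctan2(V[0,1],V[0,0]))%180).round(1),"len",max(w,h).__round__(1))
E
python3 -c "
from m import *
meas()"
```

```text
eef_pos: [0.4679, 0.0767, 0.2288]
contact_force: [1.0, -0.5, -0.3]
t 3.3667 tcp [0.4679 0.0767 0.2288]
tool y deg 72.0
top 47 mid [ 0.6003 -0.334 ] dir 107.2 len 55.5
top 47 mid [ 0.5541 -0.2133] dir 104.1 len 55.2
top 47 mid [ 0.4209 -0.1954] dir 55.8 len 56.2
top 50 mid [ 0.433  -0.3671] dir 74.6 len 56.0
side 86 mid [ 0.5509 -0.216 ] dir 103.8 len 58.5
side 87 mid [ 0.5967 -0.3373] dir 107.2 len 55.9
side 103 mid [ 0.4173 -0.1985] dir 59.0 len 59.3
side 130 mid [ 0.4304 -0.369 ] dir 75.2 len 58.6
```

```bash
python3 -m handwheel '[0.071,-0.242,0,0,0,0.0445,0.071,-0.242,0,0,0,0.0445,0.071,-0.242,0,0,0,0.0445,0.071,-0.242,0,0,0,0.0445,0.071,-0.242,0,0,0,0.0445]' 1 | grep -E "eef|contact"
python3 -m handwheel '[0.071,-0.242,0,0,0,0.0445,0.071,-0.242,0,0,0,0.0445,0.071,-0.242,0,0,0,0.0445,0,0,0,0,0,0,0,0,0,0,0,0]' | grep -E "eef|contact|rot"
```

```text
eef_pos: [0.5215, -0.1063, 0.2266]
contact_force: [1.4, -0.1, 1.0]
eef_pos: [0.5533, -0.2153, 0.226]
tcp_rot: [-0.121, 0.993, 0.001, -0.001]
contact_force: [-0.0, 0.3, 0.5]
```

```bash
python3 -m handwheel '[0.001,0.01,-0.2,0,0,0,0,0,-0.2,0,0,0,0,0,-0.2,0,0,0,0,0,-0.2,0,0,0,0,0,0,0,0,0]' | grep -E "eef|contact"
python3 -m handwheel '[0,0,0,0,0,0,0,0,0,0,0,0,0,0,0,0,0,0,0,0,0,0,0,0,0,0,0,0,0,0]' 0 40 | grep -E "eef|contact|opening|finger"
python3 -m handwheel '[0,0,0,0,0,0,0,0,0,0,0,0,0,0,0,0,0,0]'| grep -E "eef|contact|opening|finger"
```

```text
eef_pos: [0.549, -0.208, 0.1]
contact_force: [-1.5, 0.7, -2.9]
eef_pos: [0.5555, -0.2128, 0.1107]
contact_force: [0.7, -0.9, 4.1]
opening: 0.649
finger_force: 43.3
eef_pos: [0.5555, -0.2128, 0.1106]
contact_force: [1.0, 0.5, 6.1]
opening: 0.646
finger_force: 43.5
```

```bash
python3 -m handwheel '[0,0,0.1,0,0,0,0,0,0.16,0,0,0,0,0,0.18,0,0,0,0,0,0.16,0,0,0,0,0,0.12,0,0,0]' - 60| grep -E "eef|contact|opening"
python3 -m handwheel '[-0.015,0.1,0,0,0,-0.0097,-0.015,0.2,0,0,0,-0.0097,-0.015,0.22,0,0,0,-0.0097,-0.015,0.22,0,0,0,-0.0097,-0.015,0.22,0,0,0,-0.0097]' | grep -E "eef|contact|opening"
python3 -m handwheel '[-0.015,0.22,0,0,0,-0.0097,-0.015,0.22,0,0,0,-0.0097,-0.015,0.22,0,0,0,-0.0097,-0.015,0.22,0,0,0,-0.0097,-0.015,0.22,0,0,0,-0.0097]' | grep -E "eef|contact|opening"
python3 -m handwheel '[-0.015,0.22,0,0,0,-0.0097,-0.015,0.22,0,0,0,-0.0097,-0.015,0.22,0,0,0,-0.0097,-0.015,0.22,0,0,0,-0.0097,-0.015,0.22,0,0,0,-0.0097]' | grep -E "eef|contact|opening"
python3 -m handwheel '[-0.015,0.11,0,0,0,-0.0097,0,0,0,0,0,0,0,0,0,0,0,0,0,0,0,0,0,0]' | grep -E "eef|contact|opening|rot"
```

```text
eef_pos: [0.554, -0.2121, 0.2177]
contact_force: [1.1, -0.2, -0.7]
opening: 0.636
eef_pos: [0.5416, -0.0667, 0.2152]
contact_force: [0.8, 0.2, -1.1]
opening: 0.644
eef_pos: [0.5303, 0.0985, 0.2152]
contact_force: [0.9, 0.6, -2.1]
opening: 0.641
eef_pos: [0.5191, 0.2633, 0.2152]
contact_force: [0.7, 0.0, -2.1]
opening: 0.646
eef_pos: [0.5176, 0.2777, 0.2152]
tcp_rot: [-0.001, 1.0, -0.001, -0.001]
contact_force: [0.9, -0.2, -2.4]
opening: 0.642
```

Run:
```python
from h import *
im,d,c=cam("side"); cv2.imwrite("pics/ins.png",cv2.resize(im[90:270,130:330],(800,600) if 0 else (667,600),interpolation=cv2.INTER_CUBIC))
```

```text
(no output)
```

View pics/ins.png

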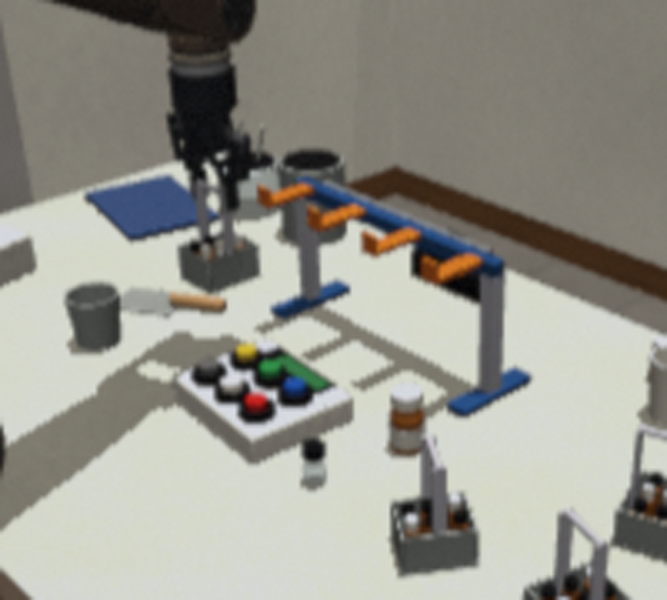

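The basket hangs straight in the gripper at (218,260), just in front of hook 0 at (285,192), so I'll insert it.

```bash
python3 -m handwheel '[0.1,0.02,0,0,0,0,0.2,0,0,0,0,0,0.2,0,0,0,0,0,0.14,0,0,0,0,0,0.07,0,0,0,0,0]' | grep -E "eef|contact|opening"
python3 -m handwheel '[0,0,-0.08,0,0,0,0,0,-0.08,0,0,0,0,0,-0.04,0,0,0,0,0,0,0,0,0]' | grep -E "eef|contact|opening"
```

```text
eef_pos: [0.6273, 0.2792, 0.2157]
contact_force: [-0.5, -0.3, -2.3]
opening: 0.64
eef_pos: [0.6217, 0.2805, 0.1816]
contact_force: [0.3, -0.9, -2.8]
opening: 0.645
```

```bash
python3 -m handwheel '[0,0,-0.01,0,0,0,0,0,0,0,0,0]' | grep -E "eef|contact"
python3 -m handwheel '[0,0,-0.01,0,0,0,0,0,0,0,0,0]' | grep -E "eef|contact"
python3 -m handwheel '[0,0,-0.01,0,0,0,0,0,0,0,0,0]' | grep -E "eef|contact"
```

```text
eef_pos: [0.6238, 0.2816, 0.1841]
contact_force: [0.6, 0.4, -1.6]
eef_pos: [0.6244, 0.2817, 0.1834]
contact_force: [0.6, 1.3, -2.3]
eef_pos: [0.6244, 0.2815, 0.1814]
contact_force: [0.1, 0.7, -1.9]
```

```bash
python3 -m handwheel '[0,0,-0.01,0,0,0,0,0,0,0,0,0]' | grep -E "eef|contact"
python3 -m handwheel '[0,0,-0.01,0,0,0,0,0,0,0,0,0]' | grep -E "eef|contact"
python3 -m handwheel '[0,0,-0.007,0,0,0,0,0,0,0,0,0]' | grep -E "eef|contact"
```

```text
eef_pos: [0.6243, 0.2814, 0.1796]
contact_force: [-0.5, 0.4, -2.6]
eef_pos: [0.6245, 0.2815, 0.1793]
contact_force: [-2.2, -0.6, 1.6]
eef_pos: [0.6246, 0.2815, 0.1792]
contact_force: [-4.1, -2.0, 5.7]
```

```bash
python3 -m handwheel '[0,0,0.01,0,0,0,0,0,0,0,0,0,0,0,0,0,0,0,0,0,0,0,0,0]' 0.9| grep -E "eef|contact|opening"
python3 -m handwheel '[0,0,0.06,0,0,0,0,0,0.15,0,0,0,0,0,0.2,0,0,0,0,0,0.2,0,0,0,0,0,0.05,0,0,0]' | grep -E "eef|contact|opening"
python3 -m handwheel '[-0.2,-0.1,0,0,0,0,-0.2,-0.2,0,0,0,0,-0.2,-0.2,0,0,0,0,-0.1,-0.2,0,0,0,0,0,-0.2,0,0,0,0]' | grep -E "eef|contact|time"
python3 - <<'E'
from m import *
meas()
im,d,c=cam("side"); cv2.imwrite("pics/h0.png",cv2.resize(im[110:250,170:310],(600,600),interpolation=cv2.INTER_CUBIC))
E
```

```text
eef_pos: [0.6245, 0.2814, 0.1786]
contact_force: [0.0, -1.6, -0.1]
opening: 0.896
eef_pos: [0.6266, 0.2821, 0.2853]
contact_force: [1.2, -0.5, 0.1]
opening: 0.898
time: 10.35
eef_pos: [0.5175, 0.1471, 0.2776]
contact_force: [0.9, 0.5, 0.3]
t 10.35 tcp [0.5175 0.1471 0.2776]
tool y deg 90.2
top 48 mid [ 0.6003 -0.3341] dir 107.4 len 55.4
top 47 mid [ 0.4209 -0.1953] dir 55.8 len 56.3
top 51 mid [ 0.4332 -0.3668] dir 74.3 len 56.6
side 86 mid [ 0.5965 -0.3372] dir 108.1 len 55.7
side 104 mid [ 0.4184 -0.1971] dir 58.2 len 59.3
side 131 mid [ 0.4305 -0.3691] dir 74.7 len 59.7
```

View pics/h0.png

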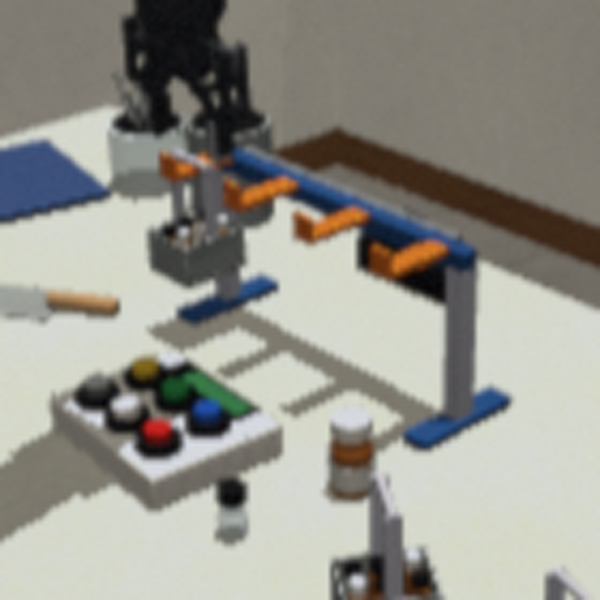

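Basket 1 is hanging on hook 0 at (200,190). Next is the basket at (.421,-.195).

```bash
python3 -m handwheel '[-0.064,-0.228,-0.03,0,0,-0.037,-0.064,-0.228,-0.03,0,0,-0.037,-0.064,-0.228,-0.03,0,0,-0.037,-0.064,-0.228,-0.03,0,0,-0.037,-0.064,-0.228,-0.03,0,0,-0.037]' 1 | grep -E "eef"
python3 -m handwheel '[-0.064,-0.228,-0.03,0,0,-0.037,-0.064,-0.228,-0.03,0,0,-0.037,-0.064,-0.228,-0.03,0,0,-0.037,-0.064,-0.228,-0.03,0,0,-0.037,-0.064,-0.228,-0.03,0,0,-0.037]' | grep -E "eef"
python3 -m handwheel '[0,0,0,0,0,0,0,0,0,0,0,0]' | grep -E "eef|rot|contact"
```

```text
eef_pos: [0.4724, -0.024, 0.2552]
eef_pos: [0.4246, -0.1955, 0.2328]
eef_pos: [0.4246, -0.1954, 0.2325]
tcp_rot: [0.287, 0.958, 0.0, -0.0]
contact_force: [1.1, 0.5, -0.3]
```

```bash
python3 -m handwheel '[-0.025,0,-0.2,0,0,0,0,0,-0.2,0,0,0,0,0,-0.2,0,0,0,0,0,-0.15,0,0,0,0,0,-0.07,0,0,0]' | grep -E "eef|contact"
python3 -m handwheel '[0,0,0,0,0,0,0,0,0,0,0,0,0,0,0,0,0,0,0,0,0,0,0,0,0,0,0,0,0,0]' 0 60 | grep -E "eef|contact|opening|finger"
python3 -m handwheel '[0,0,0,0,0,0,0,0,0,0,0,0]'| grep -E "eef|rot|contact|opening|finger"
```

```text
eef_pos: [0.4198, -0.1916, 0.1066]
contact_force: [-0.4, 0.2, -0.5]
eef_pos: [0.4221, -0.1952, 0.1117]
contact_force: [0.3, 0.1, 2.2]
opening: 0.645
finger_force: 64.0
eef_pos: [0.4221, -0.1953, 0.1116]
tcp_rot: [0.286, 0.958, -0.0, 0.002]
contact_force: [1.4, -0.2, 6.1]
opening: 0.64
finger_force: 64.4
```

```bash
python3 -m handwheel '[0,0,0.1,0,0,0,0,0,0.16,0,0,0,0,0,0.18,0,0,0,0,0,0.16,0,0,0,0,0,0.12,0,0,0]' | grep -E "eef|contact|opening"
python3 -m handwheel '[0.025,0.1,0,0,0,0.031,0.049,0.2,0,0,0,0.031,0.049,0.215,0,0,0,0.031,0.049,0.215,0,0,0,0.031,0.049,0.215,0,0,0,0.031]' | grep -E "eef|contact|opening"
python3 -m handwheel '[0.049,0.215,0,0,0,0.031,0.049,0.215,0,0,0,0.031,0.049,0.215,0,0,0,0.031,0.049,0.215,0,0,0,0.031,0.049,0.215,0,0,0,0.031]' | grep -E "eef|contact|opening"
python3 -m handwheel '[0.049,0.215,0,0,0,0.031,0.049,0.18,0,0,0,0.031,0.025,0.09,0,0,0,0,0,0,0,0,0,0,0,0,0,0,0,0]' | grep -E "eef|contact|opening|rot"
```

```text
eef_pos: [0.4204, -0.1944, 0.219]
contact_force: [1.0, -0.5, -2.1]
opening: 0.642
eef_pos: [0.4529, -0.0513, 0.2167]
contact_force: [0.2, -0.5, -2.8]
opening: 0.642
eef_pos: [0.4896, 0.11, 0.2165]
contact_force: [-0.6, -1.0, -1.3]
opening: 0.643
eef_pos: [0.5084, 0.1811, 0.2167]
tcp_rot: [-0.003, 1.0, -0.001, -0.001]
contact_force: [-0.6, 0.8, -3.1]
opening: 0.638
```

```bash
python3 -m handwheel '[0.1,0,0,0,0,0,0.2,0,0,0,0,0,0.2,0,0,0,0,0,0.17,0,0,0,0,0,0.1,0,0,0,0,0]' | grep -E "eef|contact|opening"
python3 -m handwheel '[0,0,-0.08,0,0,0,0,0,-0.08,0,0,0,0,0,-0.04,0,0,0,0,0,-0.02,0,0,0,0,0,0,0,0,0]' | grep -E "eef|contact|opening"
python3 -m handwheel '[0,0,-0.01,0,0,0,0,0,0,0,0,0]' | grep -E "eef|contact"
python3 -m handwheel '[0,0,-0.01,0,0,0,0,0,0,0,0,0]' | grep -E "eef|contact"
```

```text
eef_pos: [0.6266, 0.1787, 0.2173]
contact_force: [-0.5, -0.1, -2.5]
opening: 0.644
eef_pos: [0.6225, 0.1809, 0.1825]
contact_force: [0.1, 0.2, -3.3]
opening: 0.642
eef_pos: [0.6244, 0.1814, 0.1837]
contact_force: [-0.7, -0.0, -2.9]
eef_pos: [0.6246, 0.1814, 0.1822]
contact_force: [0.2, -0.1, -3.1]
```

```bash
python3 -m handwheel '[0,0,-0.01,0,0,0,0,0,0,0,0,0]' | grep -E "eef|contact"
python3 -m handwheel '[0,0,-0.007,0,0,0,0,0,0,0,0,0]' | grep -E "eef|contact"
python3 -m handwheel '[0,0,-0.007,0,0,0,0,0,0,0,0,0]' | grep -E "eef|contact"
```

```text
eef_pos: [0.6246, 0.1813, 0.1803]
contact_force: [-0.1, 0.0, -3.0]
eef_pos: [0.6247, 0.1814, 0.18]
contact_force: [-1.5, 0.2, 0.8]
eef_pos: [0.6247, 0.1814, 0.1798]
contact_force: [-3.6, 0.2, 4.7]
```

```bash
python3 -m handwheel '[0,0,0.01,0,0,0,0,0,0,0,0,0,0,0,0,0,0,0,0,0,0,0,0,0]' 0.88| grep -E "eef|contact|opening"
python3 -m handwheel '[0,0,0.06,0,0,0,0,0,0.15,0,0,0,0,0,0.2,0,0,0,0,0,0.2,0,0,0,0,0,0.05,0,0,0]' | grep -E "eef|contact|opening"
python3 -m handwheel '[-0.2,-0.1,0,0,0,0,-0.2,-0.2,0,0,0,0,-0.2,-0.2,0,0,0,0,-0.2,-0.2,0,0,0,0,0,-0.2,0,0,0,0]' | grep -E "eef|contact|time"
python3 - <<'E'
from m import *
meas()
im,d,c=cam("side"); cv2.imwrite("pics/h1.png",cv2.resize(im[110:250,170:310],(600,600),interpolation=cv2.INTER_CUBIC))
E
```

```text
eef_pos: [0.6248, 0.1812, 0.1796]
contact_force: [0.1, 0.8, -0.3]
opening: 0.885
eef_pos: [0.6269, 0.1816, 0.286]
contact_force: [0.4, -0.3, 2.2]
opening: 0.88
time: 17.0
eef_pos: [0.5014, 0.0479, 0.2772]
contact_force: [0.8, -0.7, -0.9]
t 17.0 tcp [0.5014 0.0479 0.2772]
tool y deg 90.4
top 48 mid [ 0.6002 -0.3342] dir 107.8 len 56.9
top 51 mid [ 0.4332 -0.3668] dir 74.2 len 56.6
side 86 mid [ 0.5966 -0.3375] dir 108.1 len 55.9
side 128 mid [ 0.4302 -0.3694] dir 74.9 len 59.5
```

View pics/h1.png

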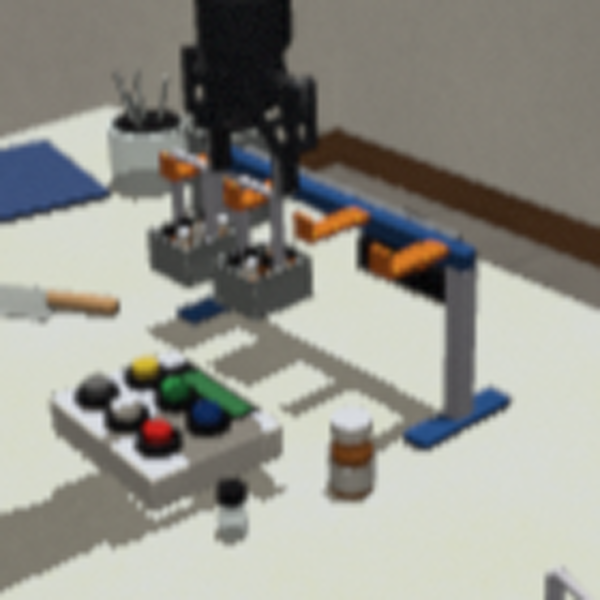

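Two baskets hang on hooks 0 and 1, at (190,190) and (262,215). Next is the basket at (.433,-.367).

```bash
python3 -m handwheel '[-0.038,-0.2305,-0.025,0,0,-0.0148,-0.038,-0.2305,-0.025,0,0,-0.0148,-0.038,-0.2305,-0.025,0,0,-0.0148,-0.038,-0.2305,-0.025,0,0,-0.0148,-0.038,-0.2305,-0.025,0,0,-0.0148]' 1 | grep -E "eef"
python3 -m handwheel '[-0.038,-0.2305,-0.025,0,0,-0.0148,-0.038,-0.2305,-0.025,0,0,-0.0148,-0.038,-0.2305,-0.025,0,0,-0.0148,-0.038,-0.2305,-0.025,0,0,-0.0148,-0.038,-0.2305,-0.025,0,0,-0.0148]' | grep -E "eef"
python3 -m handwheel '[-0.038,-0.2305,-0.025,0,0,-0.0148,-0.038,-0.2305,-0.025,0,0,-0.0148,0,0,0,0,0,0,0,0,0,0,0,0]' | grep -E "eef|rot|contact"
python3 -c "
from m import *
meas()"
```

```text
eef_pos: [0.4781, -0.1257, 0.26]
eef_pos: [0.4497, -0.299, 0.2411]
eef_pos: [0.4381, -0.368, 0.233]
tcp_rot: [0.138, 0.99, 0.001, -0.0]
contact_force: [1.1, 0.6, -0.6]
t 18.3167 tcp [ 0.4381 -0.368   0.233 ]
tool y deg 74.2
top 49 mid [ 0.6003 -0.3341] dir 107.4 len 56.0
side 58 mid [ 0.5987 -0.3421] dir 106.9 len 45.9
side 129 mid [ 0.4305 -0.3685] dir 74.6 len 59.0
```

```bash
python3 -m handwheel '[-0.03,0,-0.2,0,0,0,0,0.005,-0.2,0,0,0,0,0,-0.2,0,0,0,0,0,-0.15,0,0,0,0,0,-0.07,0,0,0]' | grep -E "eef|contact"
python3 -m handwheel '[0,0,0,0,0,0,0,0,0,0,0,0,0,0,0,0,0,0,0,0,0,0,0,0,0,0,0,0,0,0]' 0 60 | grep -E "eef|contact|opening|finger"
python3 -m handwheel '[0,0,0,0,0,0,0,0,0,0,0,0]'| grep -E "eef|rot|contact|opening|finger"
```

```text
eef_pos: [0.4327, -0.3628, 0.1073]
contact_force: [-0.5, 0.1, -0.3]
eef_pos: [0.4344, -0.3672, 0.1129]
contact_force: [0.6, 0.1, 1.8]
opening: 0.641
finger_force: 63.9
eef_pos: [0.4345, -0.3673, 0.1129]
tcp_rot: [0.137, 0.991, -0.001, 0.002]
contact_force: [0.8, -0.1, 6.7]
opening: 0.638
finger_force: 64.3
```

```bash
python3 -m handwheel '[0,0,0.1,0,0,0,0,0,0.16,0,0,0,0,0,0.18,0,0,0,0,0,0.16,0,0,0,0,0,0.12,0,0,0]' | grep -E "eef|contact|opening"
python3 -m handwheel '[0.02,0.1,0,0,0,0.0125,0.036,0.2,0,0,0,0.0125,0.036,0.22,0,0,0,0.0125,0.036,0.22,0,0,0,0.0125,0.036,0.22,0,0,0,0.0125]' | grep -E "eef|contact|opening"
python3 -m handwheel '[0.036,0.22,0,0,0,0.0125,0.036,0.22,0,0,0,0.0125,0.036,0.22,0,0,0,0.0125,0.036,0.22,0,0,0,0.0125,0.036,0.22,0,0,0,0.0125]' | grep -E "eef|contact|opening"
python3 -m handwheel '[0.036,0.22,0,0,0,0.0125,0.036,0.22,0,0,0,0.0125,0.036,0.22,0,0,0,0.0125,0.036,0.17,0,0,0,0.0115,0.015,0.1,0,0,0,0]' | grep -E "eef|contact|opening|rot"
python3 -m handwheel '[0,0,0,0,0,0,0,0,0,0,0,0]' | grep -E "eef|contact|opening|rot"
```

```text
eef_pos: [0.4332, -0.3663, 0.2202]
contact_force: [-0.1, -1.5, -2.2]
opening: 0.642
eef_pos: [0.4567, -0.2194, 0.2163]
contact_force: [-0.2, -0.0, -2.5]
opening: 0.647
eef_pos: [0.4833, -0.0545, 0.2164]
contact_force: [1.2, -0.9, -2.9]
opening: 0.641
eef_pos: [0.507, 0.0856, 0.2164]
tcp_rot: [-0.001, 1.0, 0.001, -0.002]
contact_force: [-0.3, 0.1, -2.2]
opening: 0.641
eef_pos: [0.5072, 0.0833, 0.2167]
tcp_rot: [-0.001, 1.0, -0.0, -0.002]
contact_force: [-0.2, -0.4, -3.3]
opening: 0.639
```

```bash
python3 -m handwheel '[0.1,-0.015,0,0,0,0,0.2,0,0,0,0,0,0.2,0,0,0,0,0,0.17,0,0,0,0,0,0.11,0,0,0,0,0]' | grep -E "eef|contact|opening"
python3 -m handwheel '[0,0,-0.08,0,0,0,0,0,-0.08,0,0,0,0,0,-0.04,0,0,0,0,0,-0.02,0,0,0,0,0,0,0,0,0]' | grep -E "eef|contact|opening"
python3 -m handwheel '[0,0,-0.01,0,0,0,0,0,0,0,0,0]' | grep -E "eef|contact"
python3 -m handwheel '[0,0,-0.01,0,0,0,0,0,0,0,0,0]' | grep -E "eef|contact"
```

```text
eef_pos: [0.6271, 0.0784, 0.2175]
contact_force: [0.1, -0.5, -1.3]
opening: 0.643
eef_pos: [0.6237, 0.0799, 0.1834]
contact_force: [-0.2, 0.3, -1.8]
opening: 0.645
eef_pos: [0.6256, 0.08, 0.1846]
contact_force: [0.3, 0.2, -2.3]
eef_pos: [0.6259, 0.08, 0.1832]
contact_force: [0.5, 0.6, -2.5]
```

```bash
python3 -m handwheel '[0,0,-0.01,0,0,0,0,0,0,0,0,0]' | grep -E "eef|contact"
python3 -m handwheel '[0,0,-0.007,0,0,0,0,0,0,0,0,0]' | grep -E "eef|contact"
python3 -m handwheel '[0,0,-0.005,0,0,0,0,0,0,0,0,0]' | grep -E "eef|contact"
```

```text
eef_pos: [0.626, 0.0801, 0.1814]
contact_force: [0.2, 0.3, -0.7]
eef_pos: [0.6261, 0.0801, 0.1813]
contact_force: [-1.9, 0.9, 2.9]
eef_pos: [0.6261, 0.0801, 0.1812]
contact_force: [-3.4, 0.5, 6.2]
```

```bash
python3 -m handwheel '[0,0,0.01,0,0,0,0,0,0,0,0,0,0,0,0,0,0,0,0,0,0,0,0,0]' 0.88| grep -E "eef|contact|opening"
python3 -m handwheel '[0,0,0.06,0,0,0,0,0,0.15,0,0,0,0,0,0.2,0,0,0,0,0,0.2,0,0,0,0,0,0.05,0,0,0]' | grep -E "eef|contact|opening"
python3 -m handwheel '[-0.2,-0.1,0,0,0,0,-0.2,-0.2,0,0,0,0,-0.1,-0.2,0,0,0,0,0,-0.2,0,0,0,0,0,-0.2,0,0,0,0]' | grep -E "eef|contact|time"
python3 - <<'E'
from m import *
meas()
im,d,c=cam("side"); cv2.imwrite("pics/h2.png",cv2.resize(im[110:250,170:350],(771,600),interpolation=cv2.INTER_CUBIC))
E
```

```text
eef_pos: [0.6257, 0.0799, 0.1806]
contact_force: [-0.4, -0.2, 0.4]
opening: 0.881
eef_pos: [0.6281, 0.0799, 0.287]
contact_force: [0.7, 0.4, 1.0]
opening: 0.88
time: 24.08
eef_pos: [0.5502, -0.0553, 0.2801]
contact_force: [0.9, 0.5, 1.5]
t 24.0833 tcp [ 0.5502 -0.0553  0.2801]
tool y deg 90.0
top 49 mid [ 0.6004 -0.3345] dir 107.4 len 56.2
side 84 mid [ 0.5966 -0.3373] dir 109.0 len 56.2
```

View pics/h2.png

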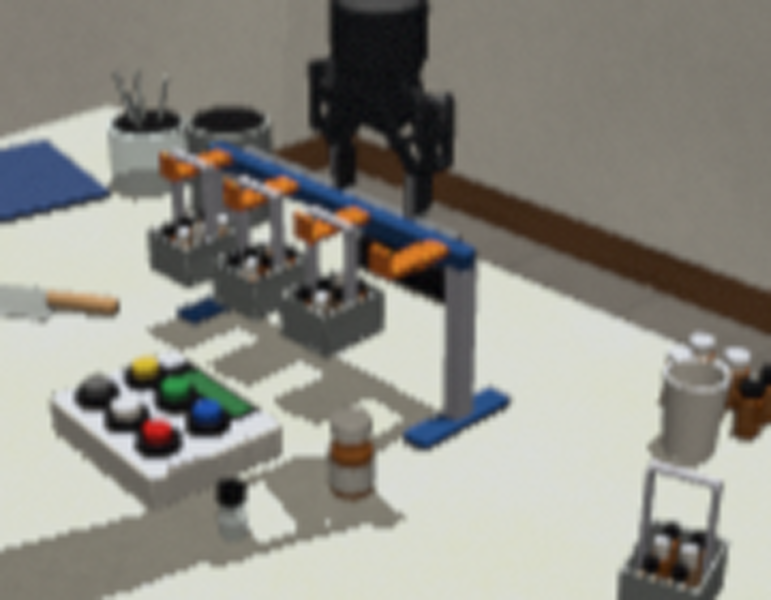

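Three baskets are hanging quietly. The last one goes on hook 3.

```bash
python3 -m handwheel '[0.041,-0.2325,-0.04,0,0,0.0247,0.041,-0.2325,-0.04,0,0,0.0247,0.041,-0.2325,-0.04,0,0,0.0247,0.041,-0.2325,-0.04,0,0,0.0247,0.041,-0.2325,-0.04,0,0,0.0247]' 1 | grep -E "eef"
python3 -m handwheel '[0.041,-0.2325,-0.04,0,0,0.0247,0.041,-0.2325,-0.04,0,0,0.0247,0.041,-0.2325,-0.04,0,0,0.0247,0,0,0,0,0,0,0,0,0,0,0,0]' | grep -E "eef|rot|contact"
python3 -c "
from m import *
meas()"
```

```text
eef_pos: [0.5826, -0.2291, 0.2494]
eef_pos: [0.6005, -0.334, 0.2302]
tcp_rot: [-0.153, 0.988, 0.001, -0.001]
contact_force: [0.4, 0.1, -0.5]
t 25.0667 tcp [ 0.6005 -0.334   0.2302]
tool y deg 107.6
side 86 mid [ 0.5967 -0.337 ] dir 108.0 len 56.3
```

```bash
python3 -m handwheel '[0,0,-0.2,0,0,0,0,0,-0.2,0,0,0,0,0,-0.2,0,0,0,0,0,-0.15,0,0,0,0,0,-0.06,0,0,0]' | grep -E "eef|contact"
python3 -m handwheel '[0,0,0,0,0,0,0,0,0,0,0,0,0,0,0,0,0,0,0,0,0,0,0,0,0,0,0,0,0,0]' 0 60 | grep -E "eef|contact|opening|finger"
python3 -m handwheel '[0,0,0,0,0,0,0,0,0,0,0,0]'| grep -E "eef|rot|contact|opening|finger"
```

```text
eef_pos: [0.599, -0.3299, 0.1064]
contact_force: [-0.0, 0.4, -1.0]
eef_pos: [0.6019, -0.3342, 0.1133]
contact_force: [1.2, -0.1, 4.6]
opening: 0.642
finger_force: 64.3
eef_pos: [0.6019, -0.3343, 0.1132]
tcp_rot: [-0.154, 0.988, -0.001, 0.002]
contact_force: [0.9, -0.0, 5.3]
opening: 0.636
finger_force: 64.7
```

```bash
python3 -m handwheel '[0,0,0.1,0,0,0,0,0,0.16,0,0,0,0,0,0.18,0,0,0,0,0,0.16,0,0,0,0,0,0.12,0,0,0]' | grep -E "eef|contact|opening"
python3 -m handwheel '[-0.05,0.1,0,0,0,-0.0195,-0.08,0.2,0,0,0,-0.0195,-0.08,0.215,0,0,0,-0.0195,-0.08,0.215,0,0,0,-0.0195,-0.08,0.215,0,0,0,-0.0195]' | grep -E "eef|contact|opening"
python3 -m handwheel '[-0.08,0.215,0,0,0,-0.0195,-0.08,0.215,0,0,0,-0.0195,-0.05,0.215,0,0,0,-0.0195,-0.033,0.215,0,0,0,-0.0195,0,0.18,0,0,0,-0.0195]' | grep -E "eef|contact|opening"
python3 -m handwheel '[0,0.11,0,0,0,0,0,0,0,0,0,0,0,0,0,0,0,0]' | grep -E "eef|contact|opening|rot"
```

```text
eef_pos: [0.6005, -0.3337, 0.2211]
contact_force: [1.5, 0.3, -1.9]
opening: 0.641
eef_pos: [0.5435, -0.1903, 0.2181]
contact_force: [0.8, -0.1, -1.7]
opening: 0.638
eef_pos: [0.5066, -0.0337, 0.2182]
contact_force: [-0.1, 0.2, -1.4]
opening: 0.641
eef_pos: [0.508, -0.0186, 0.2184]
tcp_rot: [-0.003, 1.0, -0.0, -0.0]
contact_force: [-0.1, -1.3, -1.7]
opening: 0.642
```

```bash
python3 -m handwheel '[0.1,0,0,0,0,0,0.2,0,0,0,0,0,0.2,0,0,0,0,0,0.17,0,0,0,0,0,0.1,0,0,0,0,0]' | grep -E "eef|contact|opening"
python3 -m handwheel '[0,0,-0.08,0,0,0,0,0,-0.08,0,0,0,0,0,-0.04,0,0,0,0,0,-0.02,0,0,0,0,0,0,0,0,0]' | grep -E "eef|contact|opening"
python3 -m handwheel '[0,0,-0.01,0,0,0,0,0,0,0,0,0]' | grep -E "eef|contact"
python3 -m handwheel '[0,0,-0.01,0,0,0,0,0,0,0,0,0]' | grep -E "eef|contact"
```

```text
eef_pos: [0.6262, -0.0211, 0.2182]
contact_force: [-1.1, -0.5, -1.5]
opening: 0.644
eef_pos: [0.6224, -0.0193, 0.1833]
contact_force: [-0.2, -0.1, -1.2]
opening: 0.641
eef_pos: [0.6239, -0.0193, 0.1843]
contact_force: [-0.1, 0.8, -2.8]
eef_pos: [0.6242, -0.0192, 0.1828]
contact_force: [0.5, 0.1, -0.4]
```

```bash
python3 -m handwheel '[0,0,-0.008,0,0,0,0,0,0,0,0,0]' | grep -E "eef|contact"
python3 -m handwheel '[0,0,-0.005,0,0,0,0,0,0,0,0,0]' | grep -E "eef|contact"
```

```text
eef_pos: [0.6243, -0.0192, 0.1819]
contact_force: [0.5, 0.0, -0.3]
eef_pos: [0.6244, -0.0192, 0.1817]
contact_force: [-2.4, 0.3, 3.9]
```

```bash
python3 -m handwheel '[0,0,0.005,0,0,0,0,0,0,0,0,0,0,0,0,0,0,0,0,0,0,0,0,0]' 0.88| grep -E "eef|contact|opening"
python3 -m handwheel '[0,0,0.06,0,0,0,0,0,0.15,0,0,0,0,0,0.2,0,0,0,0,0,0.2,0,0,0,0,0,0.05,0,0,0]' | grep -E "eef|contact|opening"
python3 -m handwheel '[-0.2,-0.05,0,0,0,0,-0.22,0,0,0,0,0,-0.22,0,0,0,0,0,-0.2,0,0,0,0,0,-0.2,0.1,0,0,0,0]' | grep -E "eef|contact|time"
python3 -m handwheel '[-0.15,0.2,-0.1,0,0,0,-0.1,0.22,-0.15,0,0,0,-0.07,0.22,-0.2,0,0,0,0,0.22,-0.2,0,0,0,0,0,0,0,0,0]' 0 | grep -E "eef|contact|time"
python3 - <<'E'
from m import *
for n in("side","top"):
    im,d,c=cam(n)
    a=im[110:250,170:310] if n=="side" else im[130:260,100:260]
    cv2.imwrite(f"pics/h3{n}.png",cv2.resize(a,None,fx=4,fy=4,interpolation=cv2.INTER_CUBIC))
E
```

```text
eef_pos: [0.624, -0.0193, 0.1809]
contact_force: [0.7, 0.0, -0.1]
opening: 0.873
eef_pos: [0.6263, -0.0196, 0.2874]
contact_force: [1.0, -0.1, 1.0]
opening: 0.883
time: 30.33
eef_pos: [0.4666, -0.0129, 0.2799]
contact_force: [0.5, 0.5, 1.1]
time: 30.75
eef_pos: [0.4165, 0.1148, 0.1821]
contact_force: [0.0, -0.6, -0.1]
```

View pics/h3side.png

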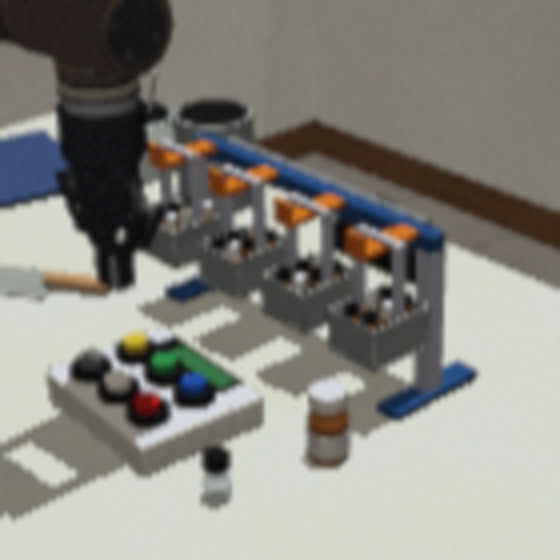

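All four baskets hang, one per hook, at (185,215), (240,245), (305,280) and (380,325). Next I move to white.

```bash
python3 -m handwheel '[0.027,0.115,-0.15,0,0,0,0,0,-0.2,0,0,0,0,0,-0.2,0,0,0,0,0,-0.06,0,0,0,0,0,0,0,0,0]' | grep -E "eef|contact"
python3 -m handwheel '[0,0,0,0,0,0,0,0,0,0,0,0,0,0,0,0,0,0,0,0,0,0,0,0,0,0,0,0,0,0]' | grep -E "eef|rot|contact|opening"
```

```text
eef_pos: [0.4246, 0.1276, 0.095]
contact_force: [0.4, 0.9, -0.4]
eef_pos: [0.4262, 0.1286, 0.0976]
tcp_rot: [-0.002, 1.0, 0.0, 0.001]
contact_force: [-0.9, -0.7, -0.0]
opening: -0.004
```

```bash
python3 -m handwheel '[-0.038,0.023,-0.09,0,0,0,0,0,0,0,0,0,0,0,0,0,0,0]' | grep -E "eef|rot|contact"
```

```text
eef_pos: [0.419, 0.1321, 0.0826]
tcp_rot: [-0.002, 1.0, -0.0, -0.001]
contact_force: [0.4, 0.0, 0.5]
```

```bash
python3 -m handwheel '[0,0,-0.03,0,0,0,0,0,-0.03,0,0,0,0,0,-0.025,0,0,0,0,0,-0.005,0,0,0,0,0,0,0,0,0]' | grep -E "eef|contact"
python3 -m handwheel '[0,0,-0.01,0,0,0,0,0,0,0,0,0]' | grep -E "eef|contact"
```

```text
eef_pos: [0.4207, 0.1321, 0.0701]
contact_force: [0.1, 0.6, 5.4]
eef_pos: [0.4208, 0.1321, 0.0699]
contact_force: [-4.1, 0.5, 13.5]
```

```bash
python3 -m handwheel '[0,0,0.1,0,0,0,0,0,0.2,0,0,0,0.18,0.16,0,0,0,0,0.19,0.16,0,0,0,0,0,0,0,0,0,0]' | grep -E "eef|contact"
python3 -m handwheel '[0,0,0,0,0,0,0,0,0,0,0,0,0,0,0,0,0,0]' | grep -E "eef|contact"
```

```text
eef_pos: [0.4799, 0.1824, 0.1145]
contact_force: [-1.3, 0.2, 0.7]
eef_pos: [0.474, 0.1796, 0.112]
contact_force: [-0.5, -1.2, -0.8]
```

```bash
python3 -m handwheel '[0.012,0,-0.1,0,0,0,0,0,-0.1,0,0,0,0,0,-0.04,0,0,0,0,0,0,0,0,0,0,0,0,0,0,0]' | grep -E "eef|contact"
python3 -m handwheel '[0,0,-0.02,0,0,0,0,0,-0.02,0,0,0,0,0,-0.01,0,0,0,0,0,0,0,0,0]' | grep -E "eef|contact"
```

```text
eef_pos: [0.4764, 0.1797, 0.0768]
contact_force: [-0.7, 0.3, 0.2]
eef_pos: [0.4776, 0.18, 0.0702]
contact_force: [-1.0, -1.3, 4.5]
```

```bash
python3 -m handwheel '[0,0,-0.01,0,0,0,0,0,0,0,0,0]' | grep -E "eef|contact"
echo up; python3 -m handwheel '[0,0,0.06,0,0,0,0,0,0.06,0,0,0,0,0,0,0,0,0,0,0,0,0,0,0,0,0,0,0,0,0]' | grep -E "eef|contact"
python3 -m handwheel '[0,0,-0.05,0,0,0,0,0,-0.03,0,0,0,0,0,-0.03,0,0,0,0,0,-0.01,0,0,0,0,0,0,0,0,0]' | grep -E "eef|contact"
python3 -m handwheel '[0,0,0,0,0,0,0,0,0,0,0,0]' | grep -E "eef|contact"
```

```text
eef_pos: [0.4777, 0.1801, 0.0699]
contact_force: [-4.3, -2.1, 12.1]
up
eef_pos: [0.4766, 0.18, 0.0855]
contact_force: [0.7, 0.4, -0.5]
eef_pos: [0.477, 0.1801, 0.0698]
contact_force: [-6.3, -1.3, 16.7]
eef_pos: [0.477, 0.1801, 0.0698]
contact_force: [-6.9, -2.2, 17.1]
```

```bash
python3 -m handwheel '[0,0,0.1,0,0,0,0,0,0.2,0,0,0,-0.015,-0.17,0,0,0,0,-0.012,-0.18,0,0,0,0,0,0,0,0,0,0]' | grep -E "eef|contact"
python3 -m handwheel '[0,0,-0.1,0,0,0,0,0,-0.1,0,0,0,0,0,0,0,0,0,0,0,0,0,0,0]' | grep -E "eef|contact"
```

```text
eef_pos: [0.4724, 0.125, 0.1123]
contact_force: [0.6, -0.1, -0.4]
eef_pos: [0.4716, 0.1276, 0.0813]
contact_force: [1.6, 0.8, -0.5]
```

```bash
python3 -m handwheel '[0.005,0,-0.04,0,0,0,0,0,-0.03,0,0,0,0,0,-0.02,0,0,0,0,0,0,0,0,0]' | grep -E "eef|contact"
python3 -m handwheel '[0,0,-0.01,0,0,0,0,0,0,0,0,0]' | grep -E "eef|contact"
echo up; python3 -m handwheel '[0,0,0.1,0,0,0,0,0,0.2,0,0,0,0,0,0.25,0,0,0,0,0,0.25,0,0,0,0,0,0.2,0,0,0]' | grep -E "time|eef|contact"
python3 -m handwheel '[0,0,0,0,0,0,0,0,0,0,0,0,0,0,0,0,0,0,0,0,0,0,0,0,0,0,0,0,0,0]' | grep -E "time|eef|contact"
```

```text
eef_pos: [0.4747, 0.1278, 0.0703]
contact_force: [-0.6, -0.0, 5.5]
eef_pos: [0.4748, 0.1278, 0.0699]
contact_force: [-3.7, 0.0, 11.5]
up
time: 36.77
eef_pos: [0.4741, 0.1277, 0.2207]
contact_force: [-0.4, -0.8, 0.4]
time: 37.18
eef_pos: [0.4726, 0.1275, 0.2158]
contact_force: [-0.5, -0.7, -1.0]
```

```bash
Z='0'; for i in 1 2 3 4 5 6 7 8; do python3 -m handwheel '[0,0,0,0,0,0,0,0,0,0,0,0,0,0,0,0,0,0,0,0,0,0,0,0,0,0,0,0,0,0]' >/dev/null; done
python3 - <<'E'
from h import *
F=[cam("side")[0] for _ in range(6)]
print("motion",[int((cv2.absdiff(F[0],f)[120:210,190:290].max(2)>25).sum()) for f in F[1:]])
cv2.imwrite("pics/fin.png",cv2.resize(F[-1][110:250,170:310],(560,560),interpolation=cv2.INTER_CUBIC))
print(ctrl.get_state()["time"])
E
```

```text
motion [0, 0, 0, 0, 0]
40.8167
```

View pics/fin.png

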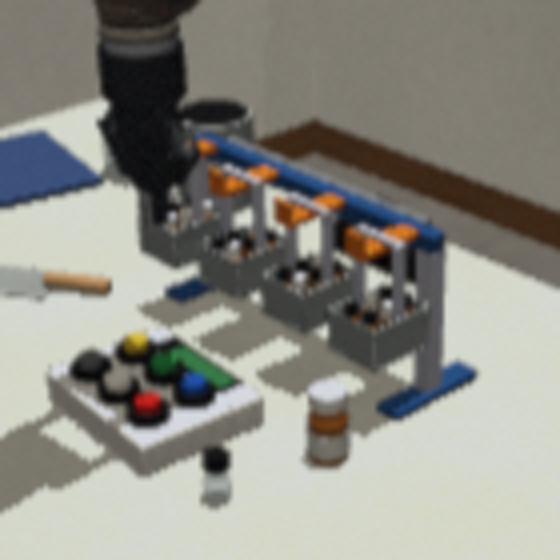

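All four baskets are still on their hooks at (180,235), (240,260), (310,290) and (385,330). The frames show no motion, and the tool is clear of everything.

```bash
python3 -c "
from plant import ctrl
print(ctrl.sign_off())"
```

```text
the job is handed in; nothing more can be done
None
```

I woke the dryer with blue, hung all four baskets one to a hook, pressed white, yellow, yellow and green, each fully down and released, and handed in at about 41 s with every basket still.

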